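# Hold a limit switch to its striker as a third hand

## Task

Pull the top drawer of the small parts cabinet right out to its stop and take the limit switch out of it. Lay the switch flat on the wooden rig board with its side along the low aluminium fence and its plunger facing the steel striker, then push it along the fence against the striker until the plunger is about half way in (a push of about 12 N; never bottom the plunger). Act as the third hand for the colleague who will screw it down: keep that push steady for at least three seconds and finish while still holding it there, and leave the screwdriver, tape measure and terminal strip where they lie.

Things in the scene. Friction and masses are not known exactly. Their poses are not given: they have to be found in the camera images.
- parts_cabinet: Grey cabinet with two drawers one above the other, 200 deep x 170 wide x 144 high, fixed, standing left of the work. Origin: centre of its underside; its front faces its own -x (a bar handle on each drawer); z up.
- parts_cabinet_drawer0 (a joint): Top drawer, m: 0 shut, grows as it is pulled out along the cabinet's -x; its stop is at 0.1336 m. About 1 N friction and some drag; it stays where it is left.
- parts_cabinet_drawer0_handle (a point): Middle of the top drawer's handle: a level round bar 11 mm thick and about 85 mm long, parallel to the drawer's front and 35 mm out from it, 38 mm below the cabinet's top; free all round (29 mm of room to the front) between its two posts, which stand 36 mm either side of the middle. x points into the cabinet.
- drawer_floor (a point): Centre of the top drawer's inner floor (it moves with the drawer), 82 mm above the bench; x points into the cabinet. Inside 128 wide x 155 long; the side walls end 40 mm above the floor, the cabinet's top is 62 mm above it. At the stop the rearmost 33 mm of the drawer stay under the cabinet.
- limit_switch: Grey die-cast limit switch, about 0.25 kg, loose in the top drawer on its back (cover up), plunger roughly towards the drawer's front. Origin: on its underside, below the middle of its body; x axis along the plunger, z up. Body x -40 to +30, y -20 to +20 mm, 38 high; head 34 wide (x 30 to 46); black plug behind (to x -46). Centre of mass at x +5; grip across the 40 mm width.
- plunger_tip (a point): Domed tip of the limit switch's steel plunger (10 mm in diameter, in an 18 mm guide that ends 16 mm behind the tip). Moves with the plunger; when out it is 70 mm before the switch's origin along its x and 19 mm above its underside.
- plunger (a joint): How far the limit switch's plunger is pushed in, m: 0 out, 0.008 bottomed. Spring: 4 N to start it, 2 N more for each mm, so 12 N at 0.004. What counts is the push felt by the striker: rubbing on the board and the fence (friction coefficient about 0.5 to 0.7) takes part of the arm's push if the switch is pressed hard on them.
- rig_board: Wooden board, 270 x 104 x 12 mm, fixed. Origin: centre of its underside; z up, top at z = 12 mm; x (long side) runs towards the striker. Beyond the striker stand a guide rail, its locked carriage and an end block, none over 36 mm above the board.
- fence_face (a point): Middle of the low aluminium fence's straight face, at the board's top (board x = -69, y = +20 mm). Axes as the board's. The fence is 8 mm high, 10 mm wide, 112 mm long along x; its face looks to -y. A switch lying along it and touching it has its origin at board y = 0.
- striker: Dark steel angle screwed on the locked carriage, immovable. Origin: at the foot of its upright face, on the board's top; the face is 36 wide, reaches 35 mm above the board and looks to the board's -x.
- striker_face (a point): The point of the striker's face that the plunger's tip meets: board x = +20 mm, y = 0, 19 mm above the board's top. Axes as the board's. With the plunger half in, the switch's origin is 66 mm before it (board x = -46 mm).
- screwdriver_red: Red and black screwdriver, 259 mm long, lying loose behind the board; bystander. Origin near its middle.
- tape_measure: Yellow and black tape measure, 65 x 82 x 31 mm, loose; bystander. Origin under its middle.
- terminal_strip: Cream-coloured screw terminal strip, 17 x 67 x 14 mm, loose; bystander. Origin under its middle.

How it is judged (in metres and radians):
On the way, in this order (a step that is already met when the one before it is completed fails the run):
1. the top drawer is pulled out to its stop (value of joint parts_cabinet_drawer0 above 0.128 m), for 0.2 s.
2. the switch lies flat along the fence and is held against the striker with 7 to 17 N for two seconds (contact force between limit_switch and striker between 7 and 17 N and y of limit_switch in the frame of rig_board between -0.003 and 0.003 m and angle between the x axis of limit_switch and the x axis of rig_board, either way round below 0.06 rad and angle between limit_switch's own z axis and vertical below 0.06 rad), for 2 s.
At the end, for the whole second after the job is handed in: The fingers hold or push the switch (more than 2 N); it lies flat on the board (within 2.5 mm, 3.4 degrees), its side within 3 mm of touching the fence and parallel to it within 3.4 degrees; its plunger bears on the striker with 7 to 17 N (1.5 to 6.5 mm in); the switch is at rest (all of step 2 and value of joint plunger between 0.0015 and 0.0065 m and contact force between the fingers and limit_switch above 2 N and z of limit_switch in the frame of rig_board between 0.01 and 0.0145 m and linear speed of limit_switch below 0.01 m/s); the arm keeps its last pose, push and grip.
It fails at once if the plunger is bottomed (more than 7.5 mm in) (value of joint plunger above 0.0075 m).
It fails at once if the screwdriver, tape measure or terminal strip is pushed more than 30 mm from its place (distance of any of screwdriver_red, tape_measure, terminal_strip from where it was at the start of the episode above 0.03 m).
It also fails if it takes over 61 s, if anything falls off the work surface, if the arm or the gripper's body presses on something with over 40 N, if the wrist force passes 120 N, or if a joint passes its speed limit or range.

## Robot

A 6-joint arm with a two-finger parallel gripper is mounted at the origin on a cart in front of the work surface, level with it; the furniture and walls round the work are solid. World frame = base frame: x ahead of the robot, y to its left, z up, the work surface at z = 0. Lengths are in m, angles in degrees, forces in N, time in s.
With the tool pointing down it reaches from about 0.275 to 0.85 m from the base axis. Payload 5.2 kg.
Tool frame: the origin (TCP) lies at the very end of the fingers, on their centre line; the grasp point (between the pads) lies arm.grip_point_offset behind it (arm.grip_point_offset is the distance from the TCP to the grasp point, in m); z points along the fingers, y is the line along which they close (so a half turn about z gives the same grasp; the last joint's range is limited). The gripper opens to 85 mm and grips with 20 to 120 N. Pads are 22 mm wide; open, the fingers measure 114 mm over their backs; the gripper's body (76 mm by 85 mm) begins 54 mm behind the grasp point. The pads swing forward as they close: fully open they stand 13 mm farther back than shut.
Start: joints at [-11.62, 14.817, 87.949, -0, 77.235, -11.62], TCP at [0.55, 0, 0.231] pointing down, gripper open.
Joint ranges: [-179.93, 179.93], [-52.35, 119.4], [10.71, 147.94], [-69.91, 249.91], [12.55, 155.21], [-178.61, 178.61]. Speed limits (degrees/s): [147.25, 147.25, 180, 180, 180, 180].

## Interface

Orientations are given as a 3x3 rotation matrix whose columns are the frame's x, y, z axes.
In Python, from bench import arm, optics, models gives the robot as it stands.
- The arm moves only by the tool apply_moves, never from a script. Its argument "plan" is a list of rows, each an object with "offset": the shift along the tool's x, y, z each as a share of 10 cm, from -1 to 1, a list of three; "twist": the turn about the tool's z as a share of 30 degrees, from -1 to 1; "claw": the opening, from 0 (shut) to 1 (fully open). A call has 1 to 20 rows; each row is the pose to reach, as a shift and turn from the pose commanded when the call began, along the tool's axes at that moment; what a row does not reach only later rows make up. A row lasts 1/8 s, in which the tool goes at most 62.5 mm and 10.7 degrees, less where a joint would pass 70% of its speed; a pose out of reach is approached as far as the arm can. A call with a number of a shift or a turn outside -1 to 1 is refused whole. A call with a gripper value outside its range is refused whole. The fingers move at their own pace and stop on an object; the grip force is fixed at half the most. Time passes only in rows, so rows that repeat a pose let the fingers close. It gives the time, the measured TCP pose, the force, the opening and the grip force at its end, in the units of the state.
- arm.read_state(): the state, without advancing time (a new reading comes with each control period).
- optics.grab_frame(name): name is "scene" or "side" or "wrist"; returns a dict with "pixels" (480x640x3 uint8, red, green, blue), "depth" (480x640 float32, m along the optical axis (not along the pixel's ray), 0 where there is no reading), "intrinsics" (3x3 intrinsics, pixels), "D" ([k1, k2, p1, p2, k3] as OpenCV has them; the pictures are not rectified), "eye" and "attitude" of the camera in the world; the wrist camera has in their place "tool_from_camera" (4x4, takes a point from camera to tool coordinates, whose origin is the TCP and whose axes are the flange's). Camera axes: x right, y down, z forward; pixel columns grow to the right and rows downward; lengths in m; the calibration is good to about 2 mm. A picture is of the moment at which its call begins: read the wrist's pose just before it.
- arm.hand_in(): hands the job in; it is judged then, once.
Trained networks look in a picture, given as the dict that the camera call returned (one of the last four; its "shot" number tells which), for a name from the list of things; names that differ only in an ending like _2 or _b are one class to them, and where a whole thing is asked for, a point or a joint stands for the part that bears it (a point fixed in the world has none). Each returns a list of dicts, best first, with "conf" (0 to 1); they miss things now and then, are a little off and sometimes report something else, mostly with a low value. They report only what shows in the picture. A call takes as long as a camera call.
- models.find_in(picture, target): "uv" ([column, row] in pixels, amid what is visible of it).
The state is a dict: "t": time; "qpos": joint angles; "qvel": joint speeds; "tau": joint torques, N m; "tcp_pos": TCP position; "orientation": TCP orientation; "force": force on the tool from outside, world axes, zero at the start; "moment": the same for the moment, N m; "opening": opening from 0.0 (shut) to 1.0 (fully open); "grip_force": force on a finger pad.
Only numpy, scipy, OpenCV 4.12 (cv2) and the standard library are available. Lean on these libraries where they do the work, as an engineer would, in place of code of your own. Each camera call takes 0.05 s, during which the arm holds its last target. There are 200 camera calls.

## Working session

There is one attempt and no reset: what is moved stays moved. The work goes in short steps, Python scripts to look and compute and a tool call to move; the robot and the scene stay as the last step left them, time stands still between calls to the robot, and variables do not carry over. Pictures are saved under pics/ and viewed, at most 10 in all, crops included, and the job is handed in when it is done.

Besides the shell and the picture viewer there is one more tool, called as name([rows], argument=value, ...), one row to a line, values as JSON. apply_moves: Moves the arm, as the interface text tells. Shift numbers are shares of 10 cm and turn numbers shares of 30 degrees, none past 1 either way. Its arguments: {"type":"object","properties":{"plan":{"type":"array"}},"required":["plan"]}

```bash
mkdir -p pics; ls
cat > h.py <<'E'
import numpy as np, cv2
from bench import arm, optics, models
def cam(p):
    if 'eye' in p: return np.array(p['attitude']),np.array(p['eye'])
    s=arm.read_state(); T=np.array(p['tool_from_camera']); R=np.array(s['orientation'])
    return R@T[:3,:3], R@T[:3,3]+np.array(s['tcp_pos'])
def rays(p,uv):
    uv=np.array(uv,float).reshape(-1,1,2)
    n=cv2.undistortPoints(uv,np.array(p['intrinsics']),np.array(p['D'],float)).reshape(-1,2)
    return np.c_[n,np.ones(len(n))]
def world(p,uv,C=None):
    R,t=C or cam(p); uv=np.array(uv).reshape(-1,2); r=rays(p,uv)
    d=p['depth'][uv[:,1].round().astype(int),uv[:,0].round().astype(int)]
    return (r*d[:,None])@R.T+t
def atz(p,uv,z,C=None):
    R,t=C or cam(p); r=rays(p,uv)@R.T
    return t+r*((z-t[2])/r[:,2])[:,None]
def cloud(p,C=None):
    v,u=np.mgrid[0:480,0:640]; return world(p,np.c_[u.ravel(),v.ravel()],C).reshape(480,640,3)
def save(p,n): cv2.imwrite('pics/'+n,p['pixels'][:,:,::-1])
E
python3 - <<'E'
from h import *
s=arm.read_state(); print(s, arm.grip_point_offset)
for c in ['scene','side']:
    p=optics.grab_frame(c); save(p,c+'.png'); R,t=cam(p); print(c,t.round(3),R[:,2].round(2))
    for n in ['parts_cabinet','parts_cabinet_drawer0_handle','rig_board','striker','limit_switch','screwdriver_red','tape_measure','terminal_strip']:
        for f in models.find_in(p,n)[:2]:
            print(n,np.round(f['uv']),round(f['conf'],2),world(p,f['uv'],(R,t)).round(3))
E
```

```text
pics
{'t': 0.0, 'qpos': array([-1.16191829e+01,  1.48583522e+01,  8.80115989e+01, -4.84861508e-04,
        7.72336549e+01, -1.16188560e+01]), 'qvel': array([-0.04042718,  0.15884352,  0.00105317, -0.00456099, -0.0061482 ,
        0.00462135]), 'tau': array([ 1.06436883e-04, -4.46029150e+01, -2.90570551e+01, -7.42485804e-05,
        1.18754001e-02, -2.51378208e-05]), 'tcp_pos': array([5.49474147e-01, 1.32469364e-04, 2.30479553e-01]), 'orientation': array([[ 4.14312337e-06,  9.99998428e-01, -1.77287249e-03],
       [ 9.99999937e-01, -3.51178891e-06,  3.56111180e-04],
       [ 3.56104395e-04, -1.77287386e-03, -9.99998365e-01]]), 'force': array([ 1.25164703, -0.26684023,  0.60888572]), 'moment': array([-0.01819458,  0.04542959,  0.02224299]), 'grip_force': 0.0, 'opening': 0.9946392343282059} 0.0187
scene [0.086 0.667 0.614] [ 0.57 -0.53 -0.63]
parts_cabinet [184. 302.] 0.69 [[0.519 0.494 0.142]]
parts_cabinet_drawer0_handle [245. 292.] 0.85 [[0.493 0.414 0.128]]
parts_cabinet_drawer0_handle [399. 230.] 0.75 [[0.527 0.015 0.01 ]]
rig_board [397. 231.] 0.56 [[0.526 0.023 0.011]]
striker [416. 213.] 0.59 [[ 0.514 -0.015  0.045]]
screwdriver_red [374. 195.] 0.73 [[ 0.638 -0.034  0.016]]
tape_measure [278. 242.] 0.79 [[0.639 0.238 0.031]]
terminal_strip [300. 258.] 0.75 [[0.595 0.224 0.011]]
side [ 0.112 -0.644  0.576] [ 0.42  0.79 -0.44]
parts_cabinet [277. 208.] 0.89 [[0.551 0.357 0.11 ]]
parts_cabinet_drawer0_handle [264. 210.] 0.92 [[0.528 0.378 0.104]]
rig_board [349. 341.] 0.89 [[ 0.504 -0.051  0.031]]
striker [353. 331.] 0.8 [[ 0.513 -0.046  0.046]]
screwdriver_red [417. 328.] 0.65 [[ 0.637 -0.067  0.026]]
terminal_strip [323. 272.] 0.77 [[0.6   0.217 0.004]]
terminal_strip [350. 342.] 0.53 [[ 0.504 -0.053  0.031]]
```

View pics/scene.png

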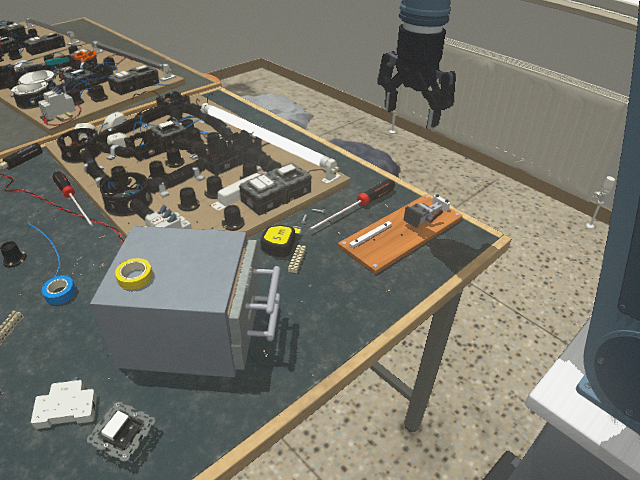

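View pics/side.png

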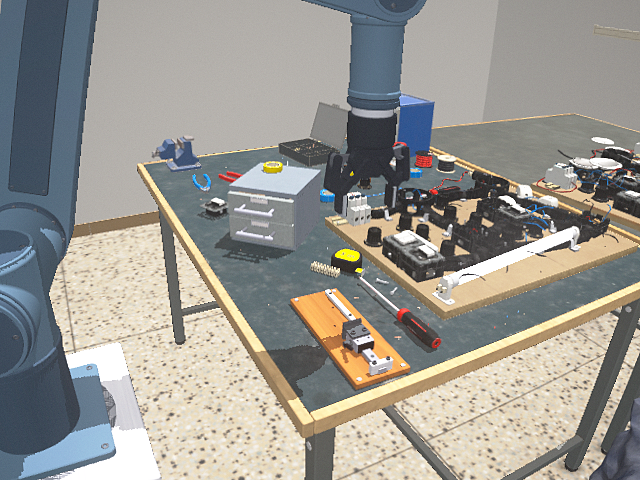

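The scene view shows the cabinet at (185,300) with its two handles facing the board, and the board at (400,232) with its fence on the far edge and the striker at its right end. The side view shows the same layout. Next I fit the poses from the point clouds.

```bash
cat > fit.py <<'E'
from h import *
P={}
for c in ['scene','side']:
    p=optics.grab_frame(c); P[c]=p; W=cloud(p); X,Y,Z=W[...,0],W[...,1],W[...,2]; ok=p['depth']>0
    m=ok&(abs(Z-.144)<.006)&(X>.3)&(X<.75)&(Y>.25)&(Y<.75)
    m=cv2.morphologyEx(m.astype('u1'),cv2.MORPH_OPEN,np.ones((3,3)))>0
    r=cv2.minAreaRect(W[m][:,:2].astype('f4')*1000); print(c,'cabtop',r,np.median(Z[m]),m.sum())
    hsv=cv2.cvtColor(p['pixels'],cv2.COLOR_RGB2HSV)
    o=ok&(hsv[...,0]>5)&(hsv[...,0]<18)&(hsv[...,1]>140)&(abs(Z-.012)<.008)&(X<.75)&(X>.35)&(Y<.3)&(Y>-.3)
    o=cv2.morphologyEx(o.astype('u1'),cv2.MORPH_OPEN,np.ones((3,3)))>0
    r=cv2.minAreaRect(W[o][:,:2].astype('f4')*1000); print(c,'board',r,np.median(Z[o]),o.sum())
    print(cv2.boxPoints(r).round(1).tolist())
    h=ok&(Z>.09)&(Z<.122)&(X>.35)&(X<.65)&(Y>.3)&(Y<.46); q=W[h]
    print('handle cand',len(q), np.percentile(q,[2,50,98],axis=0).round(3).tolist() if len(q) else '')
    # striker / fence clouds in board zone
    np.save('cl_'+c+'.npy',W)
E
python3 fit.py
```

```text
scene cabtop ((594.0131225585938, 468.26568603515625), (187.4766845703125, 174.53073120117188), 44.010284423828125) 0.14320254291942847 9828
scene board ((523.552978515625, 7.861663818359375), (269.52117919921875, 104.22615051269531), 87.59132385253906) 0.011065894235302687 2783
[[465.79998779296875, -124.5999984741211], [570.0, -129.0], [581.2999877929688, 140.3000030517578], [477.1000061035156, 144.6999969482422]]
handle cand 1200 [[0.458, 0.339, 0.092], [0.486, 0.396, 0.109], [0.568, 0.459, 0.122]]
side cabtop ((596.088134765625, 462.51837158203125), (192.70498657226562, 173.54180908203125), 43.347476959228516) 0.14454100949744417 1850
side board ((525.986083984375, -0.2104644775390625), (270.63311767578125, 104.75733947753906), 87.5751953125) 0.013130564562244929 2663
[[467.8999938964844, -133.1999969482422], [572.5999755859375, -137.60000610351562], [584.0, 132.8000030517578], [479.3999938964844, 137.1999969482422]]
handle cand 1123 [[0.463, 0.33, 0.091], [0.525, 0.371, 0.109], [0.642, 0.443, 0.121]]
```

Run:
```python
from h import *
p=optics.grab_frame('wrist'); save(p,'w1.png'); C=cam(p); print(C[1].round(3),C[0].round(2).tolist(),np.array(p['intrinsics'])[0,0])
print(np.array(p['tool_from_camera']).round(3).tolist())
W=cloud(p); Z=W[...,2]
for n in ['rig_board','striker','fence_face','screwdriver_red']:
    for f in models.find_in(p,n)[:2]: print(n,np.round(f['uv']),round(f['conf'],2),world(p,f['uv'],C).round(3))
hsv=cv2.cvtColor(p['pixels'],cv2.COLOR_RGB2HSV)
o=(p['depth']>0)&(hsv[...,0]>5)&(hsv[...,0]<18)&(hsv[...,1]>140)&(abs(Z-.012)<.006)
r=cv2.minAreaRect(W[o][:,:2].astype('f4')*1000); print(r,np.median(Z[o]),cv2.boxPoints(r).round(1).tolist())
```

```text
[0.551 0.082 0.373] [[1.0, -0.0, 0.0], [-0.0, -0.95, -0.32], [0.0, 0.32, -0.95]] 384.0107234551221
[[-0.0, -0.948, -0.318, 0.082], [1.0, -0.001, 0.001, 0.001], [-0.001, -0.318, 0.948, -0.142], [0.0, 0.0, 0.0, 1.0]]
rig_board [294. 176.] 0.55 [[0.528 0.027 0.012]]
striker [291. 242.] 0.72 [[ 0.525 -0.03   0.038]]
fence_face [298. 177.] 0.61 [[0.531 0.026 0.011]]
screwdriver_red [420. 237.] 0.56 [[ 0.647 -0.029  0.026]]
((526.84033203125, 3.5901947021484375), (268.9680480957031, 103.40709686279297), 87.73820495605469) 0.011336170002783252 [[469.8999938964844, -128.6999969482422], [573.2000122070312, -132.8000030517578], [583.7999877929688, 135.89999389648438], [480.5, 140.0]]
```

View pics/w1.png

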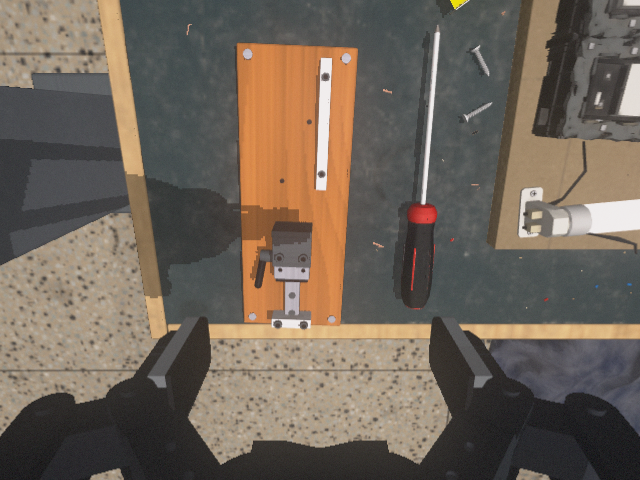

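The wrist view shows the fence at about (323,120) and the striker at (292,240). The board fit agrees across all three cameras. I'm moving towards the drawer handle now.

apply_moves([
  {"offset": [0.5,-0.1,0],"twist": 0,"claw": 1},
  {"offset": [1,-0.2,0],"twist": 0,"claw": 1},
])

```text
t: 1.5
tcp_pos: [0.5299, 0.1006, 0.2312]
orientation: [[0.002, 1.0, 0.0], [1.0, -0.002, 0.0], [0.0, 0.0, -1.0]]
force: [0.8, 0.3, 0.4]
opening: 1.0
grip_force: 0.0
```

apply_moves([
  {"offset": [0.5,-0.1,0],"twist": 0,"claw": 0.6},
  {"offset": [1,-0.2,0],"twist": 0,"claw": 0.3},
])

```text
t: 1.75
tcp_pos: [0.5097, 0.2015, 0.2314]
orientation: [[0.0, 1.0, 0.0], [1.0, -0.0, 0.0], [0.0, 0.0, -1.0]]
force: [0.8, 0.7, -0.3]
opening: 0.605
grip_force: 0.0
```

apply_moves([
  {"offset": [0.5,0,0],"twist": -0.3,"claw": 0.3},
  {"offset": [1,0,0],"twist": -0.7,"claw": 0.3},
  {"offset": [1,0,0],"twist": -1,"claw": 0.3},
  {"offset": [1,0,0],"twist": -1,"claw": 0.3},
  {"offset": [1,0,0],"twist": -1,"claw": 0.3},
])

```text
t: 2.38
tcp_pos: [0.5101, 0.2996, 0.2313]
orientation: [[-0.496, 0.868, -0.0], [0.868, 0.496, -0.0], [-0.0, -0.0, -1.0]]
force: [-0.2, -0.4, 0.2]
opening: 0.302
grip_force: 0.0
```

Run:
```python
from h import *
s=arm.read_state(); print(s['t'],s['tcp_pos'],s['orientation'].round(3).tolist(),s['opening'])
p=optics.grab_frame('wrist'); save(p,'w2.png'); C=cam(p)
W=cloud(p); Z=W[...,2]; ok=p['depth']>0
for n in ['parts_cabinet','parts_cabinet_drawer0_handle']:
    for f in models.find_in(p,n)[:2]: print(n,np.round(f['uv']),round(f['conf'],2),world(p,f['uv'],C).round(3))
m=ok&(abs(Z-.108)<.009)&(W[...,0]<.6)&(W[...,1]>.28)
m=cv2.morphologyEx(m.astype('u1'),cv2.MORPH_OPEN,np.ones((3,3)))
n,l,st,ce=cv2.connectedComponentsWithStats(m)
for i in range(1,n):
    if st[i,4]>60:
        q=W[l==i]; print(st[i].tolist(),cv2.minAreaRect(q[:,:2].astype('f4')*1000),q[:,2].max().round(4),np.median(q,axis=0).round(4))
```

```text
2.375 [0.51007847 0.29956164 0.23128326] [[-0.496, 0.868, -0.0], [0.868, 0.496, -0.0], [-0.0, -0.0, -1.0]] 0.30163061812906283
parts_cabinet [496. 114.] 0.77 [[0.557 0.42  0.145]]
parts_cabinet_drawer0_handle [402. 117.] 0.89 [[0.515 0.394 0.131]]
[370, 0, 14, 48, 248] ((474.9527587890625, 433.74444580078125), (0.705310583114624, 29.214950561523438), 44.22782516479492) 0.117 [0.4752 0.4337 0.1083]
[321, 49, 94, 166, 3913] ((509.3202819824219, 369.72119140625), (40.843605041503906, 112.53881072998047), 44.19737243652344) 0.1169 [0.4927 0.3704 0.1095]
[387, 90, 13, 54, 204] ((514.2369384765625, 393.1494445800781), (1.0870180130004883, 35.228450775146484), 44.07562255859375) 0.1169 [0.5141 0.3937 0.1058]
[411, 216, 7, 20, 85] ((567.8236694335938, 338.3688659667969), (0.665590763092041, 18.414226531982422), 44.31541061401367) 0.1169 [0.5674 0.3391 0.1085]
```

View pics/w2.png

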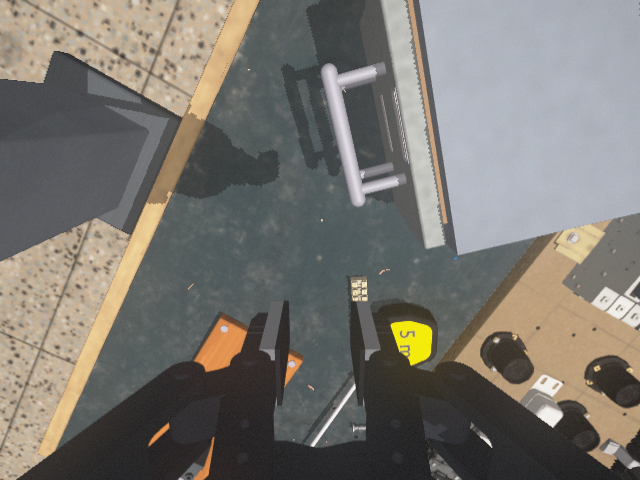

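Run:
```python
from h import *
p=optics.grab_frame('wrist'); C=cam(p); W=cloud(p)
print(atz(p,[[330,66],[359,206],[344,137],[372,70],[393,183]],.106,C).round(4).tolist())
print(world(p,[[334,80],[344,137],[355,190]],C).round(4).tolist())
a=np.radians(44.15); d=np.array([np.cos(a),np.sin(a)]); e=np.array([-d[1],d[0]])
l=np.zeros((480,640),'u1'); m=(p['depth']>0)&(abs(W[...,2]-.108)<.009); 
u=W[...,:2]@d; v=W[...,:2]@e
b=m&(u<.625)&(u>.59); q=W[b]; print(b.sum(),[np.percentile(u[b],x).round(4) for x in(1,50,99)],[np.percentile(v[b],x).round(4) for x in(1,50,99)])
bb=b&(u<.614); print(np.median(u[bb]), v[bb].min(),v[bb].max(), W[bb][:,2].max())
t=(p['depth']>0)&(abs(W[...,2]-.144)<.005)&(u>.6); print('top front u',np.percentile(u[t],1),'side v',np.percentile(v[t],.5))
```

```text
[[0.4622, 0.3992, 0.106], [0.5261, 0.3309, 0.106], [0.4924, 0.3662, 0.106], [0.4867, 0.4105, 0.106], [0.5381, 0.3567, 0.106]]
[[0.4687, 0.393, 0.1106], [0.492, 0.3663, 0.1109], [0.5167, 0.3399, 0.1115]]
2794 [np.float64(0.6028), np.float64(0.6089), np.float64(0.6243)] [np.float64(-0.1257), np.float64(-0.0758), np.float64(-0.0352)]
0.6079649930718809 -0.1284450876949788 -0.03336444909137483 0.11340226804944098
top front u 0.6601987066975872 side v -0.16493540692846695
```

The handle bar runs from (330,72) to (358,202), which puts its middle at about (0.492, 0.366, 0.106). I'll straddle it.

apply_moves([
  {"offset": [0.4,0.1,0],"twist": -0.3,"claw": 0.3},
  {"offset": [0.66,0.17,0.2],"twist": -0.48,"claw": 0.3},
  {"offset": [0.66,0.17,0.6],"twist": -0.48,"claw": 0.3},
  {"offset": [0.66,0.17,0.9],"twist": -0.48,"claw": 0.3},
  {"offset": [0.66,0.17,0.9],"twist": -0.48,"claw": 0.3},
])

```text
t: 3.2
tcp_pos: [0.4901, 0.3645, 0.1388]
orientation: [[-0.699, 0.715, -0.005], [0.715, 0.699, -0.003], [0.002, -0.006, -1.0]]
force: [0.9, 0.5, 0.7]
opening: 0.303
grip_force: 0.0
```

apply_moves([
  {"offset": [0,0,0.3],"twist": 0,"claw": 0.3},
  {"offset": [0,0,0.54],"twist": 0,"claw": 0.3},
  {"offset": [0,0,0.54],"twist": 0,"claw": 0.3},
])

```text
t: 3.58
tcp_pos: [0.494, 0.3666, 0.09]
orientation: [[-0.699, 0.715, 0.005], [0.715, 0.699, 0.003], [-0.001, 0.005, -1.0]]
force: [-0.3, 0.4, 0.5]
opening: 0.304
grip_force: 0.0
```

apply_moves([
  {"offset": [0,0,0],"twist": 0,"claw": 0},
  {"offset": [0,0,0],"twist": 0,"claw": 0},
  {"offset": [0,0,0],"twist": 0,"claw": 0},
  {"offset": [0,-0.1,0],"twist": 0,"claw": 0},
  {"offset": [0,-0.3,0],"twist": 0,"claw": 0},
  {"offset": [0,-0.5,0],"twist": 0,"claw": 0},
  {"offset": [0,-0.7,0],"twist": 0,"claw": 0},
  {"offset": [0,-0.9,0],"twist": 0,"claw": 0},
  {"offset": [0,-1,0],"twist": 0,"claw": 0},
])

```text
t: 4.7
tcp_pos: [0.4209, 0.2958, 0.0894]
orientation: [[-0.699, 0.715, 0.003], [0.715, 0.699, 0.002], [-0.001, 0.004, -1.0]]
force: [-0.1, 2.2, 6.9]
opening: 0.102
grip_force: 59.6
```

apply_moves([
  {"offset": [0,-0.1,0],"twist": 0,"claw": 0},
  {"offset": [0,-0.2,0],"twist": 0,"claw": 0},
  {"offset": [0,-0.28,0],"twist": 0,"claw": 0},
  {"offset": [0,-0.33,0],"twist": 0,"claw": 0},
  {"offset": [0,-0.36,0],"twist": 0,"claw": 0},
  {"offset": [0,-0.36,0],"twist": 0,"claw": 0},
])

```text
t: 5.45
tcp_pos: [0.3975, 0.273, 0.0894]
orientation: [[-0.699, 0.715, 0.007], [0.715, 0.699, 0.006], [-0.001, 0.009, -1.0]]
force: [2.3, 8.7, 3.3]
opening: 0.102
grip_force: 59.3
```

apply_moves([
  {"offset": [0,0,0],"twist": 0,"claw": 0.3},
  {"offset": [0,0,0],"twist": 0,"claw": 0.3},
  {"offset": [0,0,-0.3],"twist": 0,"claw": 0.3},
  {"offset": [0,0,-0.6],"twist": 0,"claw": 0.3},
  {"offset": [0,0.4,-1],"twist": 0,"claw": 0.6},
  {"offset": [0,1,-1],"twist": 0,"claw": 1},
])

```text
t: 6.2
tcp_pos: [0.4679, 0.3411, 0.1916]
orientation: [[-0.699, 0.715, 0.006], [0.715, 0.699, 0.002], [-0.003, 0.006, -1.0]]
force: [0.7, 0.3, -0.1]
opening: 0.717
grip_force: 0.0
```

apply_moves([
  {"offset": [0,0.1,-0.4],"twist": 0,"claw": 1},
  {"offset": [0,0.1,-0.5],"twist": 0,"claw": 1},
  {"offset": [0,0.1,-0.5],"twist": 0,"claw": 1},
  {"offset": [0,0.1,-0.5],"twist": 0,"claw": 1},
])

```text
t: 6.7
tcp_pos: [0.4719, 0.3466, 0.2364]
orientation: [[-0.699, 0.715, -0.002], [0.715, 0.699, -0.001], [0.001, -0.002, -1.0]]
force: [-0.9, -0.6, -0.0]
opening: 1.001
grip_force: 0.0
```

Run:
```python
from h import *
p=optics.grab_frame('wrist'); s=arm.read_state(); save(p,'w3.png'); C=cam(p); W=cloud(p); np.savez('w3.npz',W=W,d=p['depth'],px=p['pixels'])
print(s['tcp_pos'],s['orientation'].round(3).tolist())
for n in ['limit_switch','plunger_tip','drawer_floor']:
    for f in models.find_in(p,n)[:2]: print(n,np.round(f['uv']),round(f['conf'],2),world(p,f['uv'],C).round(3))
Z=W[...,2]; ok=(p['depth']>0)&(abs(W[...,0]-.49)<.13)&(abs(W[...,1]-.36)<.13)
hist,ed=np.histogram(Z[ok],bins=np.arange(.07,.16,.004)); print(list(zip(ed.round(3),hist)))
```

```text
[0.47202923 0.34664749 0.23635827] [[-0.699, 0.715, -0.002], [0.715, 0.699, -0.001], [0.001, -0.002, -1.0]]
limit_switch [356. 238.] 0.95 [[0.493 0.364 0.121]]
plunger_tip [279. 239.] 0.49 [[0.456 0.321 0.106]]
drawer_floor [301. 205.] 0.79 [[0.453 0.346 0.081]]
[(np.float64(0.07), np.int64(279)), (np.float64(0.074), np.int64(73)), (np.float64(0.078), np.int64(15634)), (np.float64(0.082), np.int64(4429)), (np.float64(0.086), np.int64(731)), (np.float64(0.09), np.int64(761)), (np.float64(0.094), np.int64(782)), (np.float64(0.098), np.int64(800)), (np.float64(0.102), np.int64(1265)), (np.float64(0.106), np.int64(2725)), (np.float64(0.11), np.int64(1833)), (np.float64(0.114), np.int64(2386)), (np.float64(0.118), np.int64(8979)), (np.float64(0.122), np.int64(1242)), (np.float64(0.126), np.int64(1113)), (np.float64(0.13), np.int64(4599)), (np.float64(0.134), np.int64(490)), (np.float64(0.138), np.int64(776)), (np.float64(0.142), np.int64(30328)), (np.float64(0.146), np.int64(0)), (np.float64(0.15), np.int64(0)), (np.float64(0.154), np.int64(0))]
```

View pics/w3.png

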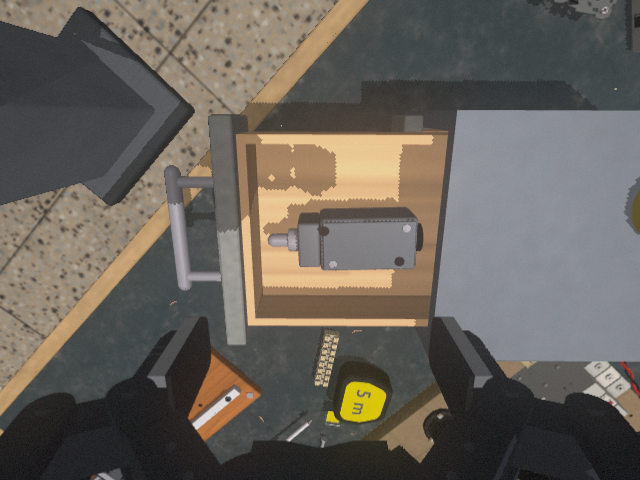

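The drawer is open. The switch body is at about (355,240) with its plunger tip at (270,241), pointing to the drawer's front.

Run:
```python
from h import *
D=np.load('w3.npz'); W=D['W']; Z=W[...,2]; px=D['px']
hsv=cv2.cvtColor(px,cv2.COLOR_RGB2HSV)
box=np.zeros(Z.shape,bool); box[200:290,255:430]=True
m=box&(D['d']>0)&(Z>.114)&(Z<.127)
m=cv2.morphologyEx(m.astype('u1'),cv2.MORPH_OPEN,np.ones((3,3)))>0
q=W[m]; r=cv2.minAreaRect(q[:,:2].astype('f4')*1000); print(r,np.median(q[:,2]),m.sum(),cv2.boxPoints(r).round(1).tolist())
b=box&(D['d']>0)&(Z>.09)&(Z<.128); q=W[b][:,:2]
print(cv2.minAreaRect(q.astype('f4')*1000))
a=np.radians(44.15); d=np.array([np.cos(a),np.sin(a)]); e=np.array([-d[1],d[0]])
print('u,v pct',np.percentile(q@d,[0.5,99.5]),np.percentile(q@e,[.5,99.5]))
w=(D['d']>0)&(abs(Z-.122)<.004)&~cv2.dilate(box.astype('u1'),np.ones((9,9))).astype(bool)
v=W[w][:,:2]@e; u=W[w][:,:2]@d; k=(u>.51)&(u<.62); print(np.histogram(v[k],bins=np.arange(-.2,.03,.01)))
```

```text
((497.4037170410156, 360.94073486328125), (85.94416809082031, 39.735504150390625), 45.77757263183594) 0.11913167455348789 5963 [[453.20001220703125, 344.0], [481.70001220703125, 316.29998779296875], [541.5999755859375, 377.8999938964844], [513.0999755859375, 405.6000061035156]]
((494.5638122558594, 344.4215087890625), (124.85777282714844, 74.43132019042969), 44.04129409790039)
u,v pct [0.5324796 0.6558232] [-0.12412884 -0.06687962]
(array([   0,    0,    0,    0,  161, 1038,  120,  104,   90,  102,  115,
        134,  143,  158,  157,  173,  170,  187, 1509,   48,    6,    0]), array([-2.00000000e-01, -1.90000000e-01, -1.80000000e-01, -1.70000000e-01,
       -1.60000000e-01, -1.50000000e-01, -1.40000000e-01, -1.30000000e-01,
       -1.20000000e-01, -1.10000000e-01, -1.00000000e-01, -9.00000000e-02,
       -8.00000000e-02, -7.00000000e-02, -6.00000000e-02, -5.00000000e-02,
       -4.00000000e-02, -3.00000000e-02, -2.00000000e-02, -1.00000000e-02,
        1.66533454e-16,  1.00000000e-02,  2.00000000e-02]))
```

apply_moves([
  {"offset": [-0.08,0.28,0],"twist": 0.34,"claw": 0.75},
  {"offset": [-0.08,0.28,0],"twist": 0.67,"claw": 0.75},
  {"offset": [-0.08,0.28,0],"twist": 1,"claw": 0.75},
])

```text
t: 7.28
tcp_pos: [0.4987, 0.3612, 0.2367]
orientation: [[-0.243, 0.97, -0.001], [0.97, 0.243, -0.0], [-0.0, -0.001, -1.0]]
force: [0.5, -0.6, -0.5]
opening: 0.754
grip_force: 0.0
```

apply_moves([
  {"offset": [0,0,0],"twist": 0.34,"claw": 0.75},
  {"offset": [0,0,0],"twist": 0.67,"claw": 0.75},
  {"offset": [0,0,0],"twist": 1,"claw": 0.75},
])

```text
t: 7.65
tcp_pos: [0.4985, 0.3612, 0.2369]
orientation: [[0.275, 0.962, -0.001], [0.962, -0.275, -0.0], [-0.0, -0.001, -1.0]]
force: [-0.4, 0.0, -0.6]
opening: 0.749
grip_force: 0.0
```

apply_moves([
  {"offset": [0,0,0.2],"twist": 0.34,"claw": 0.75},
  {"offset": [0,0,0.4],"twist": 0.67,"claw": 0.75},
  {"offset": [0,0,0.4],"twist": 0.95,"claw": 0.75},
  {"offset": [0,0,0.4],"twist": 0.95,"claw": 0.75},
  {"offset": [0,0,0.4],"twist": 0.95,"claw": 0.75},
])

```text
t: 8.28
tcp_pos: [0.4989, 0.3614, 0.1975]
orientation: [[0.694, 0.72, 0.0], [0.72, -0.694, 0.0], [0.0, 0.0, -1.0]]
force: [-0.4, -0.1, -0.2]
opening: 0.753
grip_force: 0.0
```

Run:
```python
from h import *
s=arm.read_state(); R=s['orientation']; print(s['t'],s['tcp_pos'],R.round(3).tolist(),s['qpos'].round(0),s['opening'])
g=np.array([.4974,.3609]); dl=g-s['tcp_pos'][:2]; print('tool dxy',dl@R[:2,0],dl@R[:2,1],'yang',np.degrees(np.arctan2(R[1,1],R[0,1])))
p=optics.grab_frame('wrist'); C=cam(p); W=cloud(p)
m=(p['depth']>0)&(abs(W[...,2]-.119)<.003)&(np.linalg.norm(W[...,:2]-g,axis=2)<.05)
m[300:]=False
m=cv2.morphologyEx(m.astype('u1'),cv2.MORPH_OPEN,np.ones((3,3)))>0
print(m.sum(),cv2.minAreaRect(W[m][:,:2].astype('f4')*1000)); save(p,'w4.png')
```

```text
8.275 [0.49885014 0.3613551  0.19751429] [[0.694, 0.72, 0.0], [0.72, -0.694, 0.0], [0.0, 0.0, -1.0]] [26. 23. 81. -0. 76. 69.] 0.7525524223377024
tool dxy -0.0013339869976098898 -0.0007283434665183767 yang -43.9424385498001
6504 ((502.8695068359375, 365.6930847167969), (70.42121887207031, 38.6262092590332), 45.87775802612305)
```

apply_moves([
  {"offset": [0,0,0.4],"twist": 0,"claw": 0.75},
  {"offset": [0,0,0.75],"twist": 0,"claw": 0.75},
  {"offset": [0,0,1],"twist": 0,"claw": 0.75},
  {"offset": [0,0,1],"twist": 0,"claw": 0.75},
])

```text
t: 8.82
tcp_pos: [0.4974, 0.3607, 0.0954]
orientation: [[0.695, 0.719, -0.004], [0.719, -0.695, -0.002], [-0.004, -0.002, -1.0]]
force: [-0.3, 0.1, 0.5]
opening: 0.751
grip_force: 0.0
```

apply_moves([
  {"offset": [-0.01,0,0.04],"twist": 0,"claw": 0.75},
  {"offset": [-0.01,0,0.04],"twist": 0,"claw": 0},
  {"offset": [-0.01,0,0.04],"twist": 0,"claw": 0},
  {"offset": [-0.01,0,0.04],"twist": 0,"claw": 0},
  {"offset": [-0.01,0,0.04],"twist": 0,"claw": 0},
  {"offset": [-0.01,0,0.04],"twist": 0,"claw": 0},
])

```text
t: 9.57
tcp_pos: [0.4989, 0.3611, 0.0948]
orientation: [[0.696, 0.718, 0.003], [0.718, -0.696, 0.001], [0.003, 0.001, -1.0]]
force: [-0.4, -0.1, 7.2]
opening: 0.452
grip_force: 62.2
```

Run:
```python
import numpy as np
D=np.load('w3.npz'); W=D['W']; a=np.radians(44.15); d=np.array([np.cos(a),np.sin(a)]); U=W[...,:2]@d; Z=W[...,2]
for r in (150,180,225,240,255): print(r,[(c,round(float(U[r,c]),3),round(float(Z[r,c]),3)) for c in (210,225,238,244,250,256,262,270,410,418,424,432,438,442,446,450,454,458,470)])
```

```text
150 [(210, 0.475, -0.001), (225, 0.521, 0.131), (238, 0.528, 0.122), (244, 0.532, 0.122), (250, 0.533, 0.105), (256, 0.533, 0.079), (262, 0.538, 0.082), (270, 0.543, 0.08), (410, 0.649, 0.081), (418, 0.655, 0.081), (424, 0.66, 0.081), (432, 0.666, 0.081), (438, 0.67, 0.083), (442, 0.674, 0.079), (446, 0.66, 0.131), (450, 0.66, 0.139), (454, 0.661, 0.143), (458, 0.664, 0.143), (470, 0.671, 0.143)]
180 [(210, 0.504, 0.109), (225, 0.52, 0.131), (238, 0.527, 0.123), (244, 0.53, 0.121), (250, 0.533, 0.111), (256, 0.533, 0.086), (262, 0.536, 0.081), (270, 0.543, 0.081), (410, 0.651, 0.08), (418, 0.657, 0.082), (424, 0.662, 0.081), (432, 0.668, 0.083), (438, 0.672, 0.082), (442, 0.676, 0.081), (446, 0.66, 0.137), (450, 0.66, 0.145), (454, 0.663, 0.143), (458, 0.666, 0.143), (470, 0.673, 0.143)]
225 [(210, 0.469, -0.001), (225, 0.518, 0.131), (238, 0.526, 0.129), (244, 0.528, 0.121), (250, 0.533, 0.121), (256, 0.533, 0.096), (262, 0.535, 0.082), (270, 0.541, 0.081), (410, 0.644, 0.12), (418, 0.654, 0.103), (424, 0.665, 0.082), (432, 0.671, 0.081), (438, 0.66, 0.132), (442, 0.66, 0.14), (446,
[... 199 characters left out ...]
2, 0.12), (256, 0.532, 0.098), (262, 0.534, 0.082), (270, 0.544, 0.105), (410, 0.645, 0.12), (418, 0.653, 0.112), (424, 0.666, 0.082), (432, 0.673, 0.081), (438, 0.66, 0.135), (442, 0.66, 0.144), (446, 0.663, 0.143), (450, 0.665, 0.144), (454, 0.668, 0.143), (458, 0.67, 0.144), (470, 0.678, 0.142)]
255 [(210, 0.466, -0.002), (225, 0.516, 0.132), (238, 0.525, 0.131), (244, 0.527, 0.121), (250, 0.532, 0.123), (256, 0.533, 0.102), (262, 0.534, 0.081), (270, 0.54, 0.082), (410, 0.646, 0.119), (418, 0.663, 0.081), (424, 0.668, 0.08), (432, 0.674, 0.08), (438, 0.66, 0.138), (442, 0.661, 0.144), (446, 0.664, 0.144), (450, 0.666, 0.144), (454, 0.669, 0.142), (458, 0.672, 0.143), (470, 0.679, 0.143)]
```

apply_moves([
  {"offset": [-0.02,0,-0.05],"twist": 0,"claw": 0},
  {"offset": [-0.04,0,-0.2],"twist": 0,"claw": 0},
  {"offset": [-0.04,0,-0.5],"twist": 0,"claw": 0},
  {"offset": [-0.04,0,-0.8],"twist": 0,"claw": 0},
  {"offset": [-0.04,0,-0.8],"twist": 0,"claw": 0},
])

```text
t: 10.2
tcp_pos: [0.4968, 0.3585, 0.1765]
orientation: [[0.696, 0.718, 0.005], [0.718, -0.696, 0.003], [0.006, 0.002, -1.0]]
force: [0.4, -0.7, -2.9]
opening: 0.456
grip_force: 61.4
```

apply_moves([
  {"offset": [-0.2,0.2,0],"twist": -0.25,"claw": 0},
  {"offset": [-0.4,0.4,0],"twist": -0.5,"claw": 0},
  {"offset": [-0.6,0.6,0],"twist": -0.75,"claw": 0},
  {"offset": [-0.72,0.7,0],"twist": -1,"claw": 0},
])

```text
t: 10.7
tcp_pos: [0.4945, 0.2557, 0.1717]
orientation: [[0.24, 0.971, -0.003], [0.971, -0.24, -0.001], [-0.002, -0.002, -1.0]]
force: [0.9, 0.3, -2.0]
opening: 0.452
grip_force: 61.3
```

apply_moves([
  {"offset": [-0.3,0.1,0],"twist": -0.2,"claw": 0},
  {"offset": [-0.65,0.17,0],"twist": -0.39,"claw": 0},
  {"offset": [-0.97,0.24,0],"twist": -0.39,"claw": 0},
  {"offset": [-0.97,0.24,0],"twist": -0.39,"claw": 0},
])

```text
t: 11.2
tcp_pos: [0.4941, 0.1555, 0.172]
orientation: [[0.045, 0.999, -0.003], [0.999, -0.045, -0.001], [-0.001, -0.002, -1.0]]
force: [0.5, 0.6, -1.5]
opening: 0.453
grip_force: 61.3
```

```bash
cat > st.py <<'E'
from h import *
s=arm.read_state(); R=s['orientation']; print(s['t'],s['tcp_pos'],s['opening'],s['grip_force'],s['force'].round(1),'yang',np.degrees(np.arctan2(R[1,1],R[0,1])))
g=np.array([.5293,.0612]); dl=g-s['tcp_pos'][:2]; print('tool dxy',dl@R[:2,0],dl@R[:2,1])
E
python3 st.py
python3 - <<'E'
from h import *
p=optics.grab_frame('wrist'); save(p,'w5.png'); C=cam(p); W=cloud(p); np.savez('w5.npz',W=W,d=p['depth'],px=p['pixels'])
E
```

```text
11.2 [0.49414848 0.15546633 0.17202776] 0.45273390487563947 61.298439502716064 [ 0.5  0.6 -1.5] yang -2.570067798164992
tool dxy -0.09259532578618321 0.039343045245356464
```

View pics/w5.png

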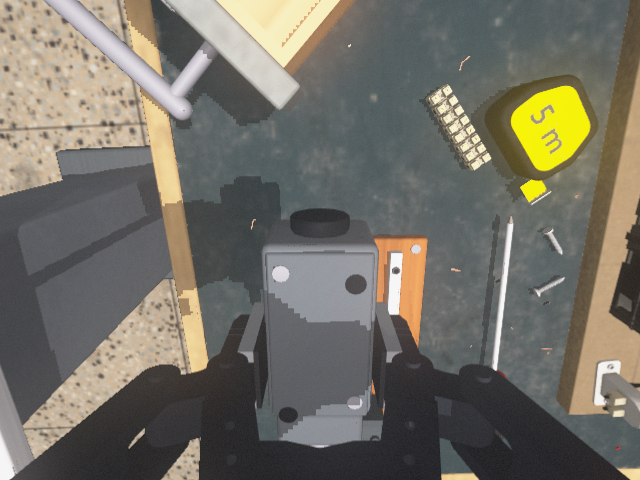

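The switch is held straight between the pads, with its plug at (320,222), and the fence shows at (396,285). I'll measure the switch's offset in the grip and the fence line.

Run:
```python
from h import *
D=np.load('w5.npz'); W=D['W']; s=arm.read_state(); R=s['orientation']; t=s['tcp_pos']
T=(W-t)@R  # tool coords
m=np.zeros((480,640),bool); m[235:400,255:390]=True
top=m&(D['d']>0)&(T[...,2]<-.018)&(T[...,2]>-.035)
print('top tool z',np.percentile(T[top][:,2],[5,50,95]))
A=np.c_[T[top][:,:2],np.ones(top.sum())]; print('tilt plane',np.linalg.lstsq(A,T[top][:,2],rcond=None)[0])
q=T[top][:,:2]; print(cv2.minAreaRect(q.astype('f4')*1000)); print('x pct',np.percentile(q[:,0],[.5,99.5]),'y',np.percentile(q[:,1],[.5,99.5]))
# fence in w1
p=optics.grab_frame('wrist'); R0=np.array([[0,1,-.0018],[1,0,.0004],[.0004,-.0018,-1]]); t0=np.array([.5495,.0001,.2305])
Tc=np.array(p['tool_from_camera']); C=(R0@Tc[:3,:3],R0@Tc[:3,3]+t0)
im=cv2.imread('pics/w1.png'); g=im.min(axis=2).astype(int)
b0=np.array([.527,.0036]); bx=np.array([-.040,-.9992]); by=np.array([.9992,-.040])
E=[]
for r in range(66,186,6):
    row=g[r,305:345]; dd=np.diff(row); E.append([305+dd.argmax()+.5,r,305+dd.argmin()+.5])
E=np.array(E,float); f=lambda c:(atz(p,E[:,[c,1]],.020,C)[:,:2]-b0)
L=f(0);Rr=f(2); print('face y',(L@by).round(4),'back',np.median(Rr@by),'x',(L@bx)[[0,-1]])
k=np.polyfit(L@bx,L@by,1); print('slope',k)
c=np.array([[323,58],[321,190],[275,229],[310,229]]); z=[.02,.02,.047,.047]
for a,zz in zip(c,z): q=atz(p,[a],zz,C)[0,:2]-b0; print(a,q@bx,q@by)
# fence in w5 now
hs=W.copy()
```

```text
top tool z [-0.02591829 -0.02448657 -0.02101543]
tilt plane [ 0.02735787 -0.00205285 -0.02472707]
((10.02613639831543, 2.052488327026367), (64.70951080322266, 48.59752655029297), 0.28222280740737915)
x pct [-0.01865192  0.04156071] y [-0.01991854  0.0239559 ]
face y [0.0188 0.019  0.0192 0.0194 0.0196 0.0189 0.0191 0.0193 0.0195 0.0197
 0.019  0.0192 0.0194 0.0196 0.0189 0.0191 0.0193 0.0195 0.0187 0.0189] back 0.028833917963609075 x [-0.11780805 -0.02218223]
slope [-0.00054741  0.01914866]
[323  58] -0.12400482054542772 0.021493567683503686
[321 190] -0.01313730588117219 0.02437254321779294
[275 229] 0.01810244789480075 -0.015102458123785327
[310 229] 0.016865688921388115 0.01579852934371815
```

apply_moves([
  {"offset": [-0.45,0.2,0],"twist": -0.01,"claw": 0},
  {"offset": [-0.8,0.38,0],"twist": -0.01,"claw": 0},
  {"offset": [-0.92,0.38,0.3],"twist": -0.01,"claw": 0},
  {"offset": [-0.92,0.38,0.6],"twist": -0.01,"claw": 0},
  {"offset": [-0.92,0.38,0.9],"twist": -0.01,"claw": 0},
  {"offset": [-0.92,0.38,0.9],"twist": -0.01,"claw": 0},
  {"offset": [-0.92,0.38,0.9],"twist": -0.01,"claw": 0},
])

```text
t: 12.18
tcp_pos: [0.5299, 0.0646, 0.084]
orientation: [[0.036, 0.999, 0.001], [0.999, -0.036, 0.0], [0.0, 0.001, -1.0]]
force: [0.4, -0.3, -1.6]
opening: 0.45
grip_force: 61.2
```

```bash
cat > st.py <<'E'
from h import *
s=arm.read_state(); R=s['orientation']; t=s['tcp_pos']
b0=np.array([.527,.0036]); bx=np.array([-.040,-.9992]); by=np.array([.9992,-.040]); q=t[:2]-b0
print('t',s['t'],'TCP board x,y',(q@bx).round(4),(q@by).round(4),'z',t[2].round(4),'F bx,by,z',(s['force'][:2]@bx).round(2),(s['force'][:2]@by).round(2),s['force'][2].round(2),'grip',s['grip_force'].round(1),'yang',np.degrees(np.arctan2(R[1,1],R[0,1])).round(2),'M',s['moment'].round(2))
E
python3 st.py; sleep 0
python3 - <<'E'
from h import *
optics.grab_frame('wrist')
import runpy; runpy.run_path('st.py')
E
```

```text
Traceback (most recent call last):
  File "st.py", line 4, in <module>
    print('t',s['t'],'TCP board x,y',(q@bx).round(4),(q@by).round(4),'z',t[2].round(4),'F bx,by,z',(s['force'][:2]@bx).round(2),(s['force'][:2]@by).round(2),s['force'][2].round(2),'grip',s['grip_force'].round(1),'yang',np.degrees(np.arctan2(R[1,1],R[0,1])).round(2),'M',s['moment'].round(2))
                                                                                                                                                                                           ^^^^^^^^^^^^^^^^^^^^^
AttributeError: 'float' object has no attribute 'round'
Traceback (most recent call last):
  File "st.py", line 4, in <module>
    print('t',s['t'],'TCP board x,y',(q@bx).round(4),(q@by).round(4),'z',t[2].round(4),'F bx,by,z',(s['force'][:2]@bx).round(2),(s['force'][:2]@by).round(2),s['force'][2].round(2),'grip',s['grip_force'].round(1),'yang',np.degrees(np.arctan2(R[1,1],R[0,1])).round(2),'M',s['moment'].round(2))
                                                                                                                                                                                           ^^^^^^^^^^^^^^^^^^^^^
AttributeError: 'float' object has no attribute 'round'
```

apply_moves([
  {"offset": [0,-0.01,0.3],"twist": 0,"claw": 0},
  {"offset": [0,-0.01,0.5],"twist": 0,"claw": 0},
  {"offset": [0,-0.01,0.55],"twist": 0,"claw": 0},
  {"offset": [0,-0.01,0.55],"twist": 0,"claw": 0},
  {"offset": [0,-0.01,0.55],"twist": 0,"claw": 0},
])

```text
t: 12.85
tcp_pos: [0.5288, 0.0641, 0.032]
orientation: [[0.036, 0.999, 0.002], [0.999, -0.036, -0.0], [-0.0, 0.002, -1.0]]
force: [-9.8, -0.2, 17.8]
opening: 0.45
grip_force: 64.8
```

```bash
sed -i "s/s\['grip_force'\].round(1)/round(s['grip_force'],1)/" st.py
python3 - <<'E'
from h import *
import runpy
for i in range(4):
    p=optics.grab_frame('side' if i else 'wrist'); runpy.run_path('st.py')
save(p,'s6.png'); print(models.find_in(p,'limit_switch')[:1],models.find_in(p,'plunger_tip')[:1])
x=cv2.imread('pics/s6.png')[260:400,270:430]; cv2.imwrite('pics/s6c.png',cv2.resize(x,None,fx=4,fy=4,interpolation=cv2.INTER_CUBIC))
E
```

```text
t 12.9 TCP board x,y -0.0606 -0.0006 z 0.032 F bx,by,z 0.85 -8.89 18.18 grip 64.8 yang -2.06 M [0.   1.25 0.03]
t 12.95 TCP board x,y -0.0605 -0.0006 z 0.032 F bx,by,z 0.28 -7.74 17.89 grip 64.8 yang -2.06 M [0.03 1.22 0.02]
t 13.0 TCP board x,y -0.0606 -0.0006 z 0.032 F bx,by,z 0.59 -8.65 18.24 grip 64.8 yang -2.06 M [-0.01  1.24 -0.06]
t 13.05 TCP board x,y -0.0606 -0.0006 z 0.032 F bx,by,z -0.35 -9.46 18.04 grip 64.8 yang -2.06 M [-0.02  1.2   0.01]
[{'uv': [336.1, 303.7], 'conf': 0.75}] []
```

View pics/s6c.png

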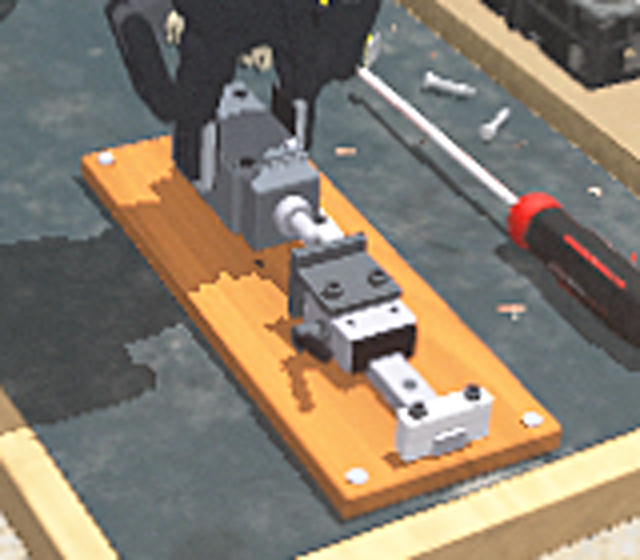

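The switch landed on top of the fence: 18 N upwards at z = 0.032. I'll lift it, shift away from the fence and lower it again.

apply_moves([
  {"offset": [0,0,-0.08],"twist": 0,"claw": 0},
  {"offset": [0,-0.05,-0.08],"twist": 0,"claw": 0},
  {"offset": [0,-0.05,-0.08],"twist": 0,"claw": 0},
  {"offset": [0,-0.05,0],"twist": 0,"claw": 0},
  {"offset": [0,-0.05,0.01],"twist": 0,"claw": 0},
  {"offset": [0,-0.05,0.01],"twist": 0,"claw": 0},
  {"offset": [0,-0.05,0.01],"twist": 0,"claw": 0},
])

```text
t: 14.02
tcp_pos: [0.5233, 0.0641, 0.0272]
orientation: [[0.037, 0.999, -0.0], [0.999, -0.037, -0.0], [-0.0, -0.0, -1.0]]
force: [0.8, -0.9, -2.1]
opening: 0.456
grip_force: 62.3
```

```bash
python3 st.py
python3 - <<'E'
from h import *
import runpy
p=optics.grab_frame('wrist'); runpy.run_path('st.py'); C=cam(p); W=cloud(p); s=arm.read_state(); T=(W-s['tcp_pos'])@s['orientation']
m=np.zeros((480,640),bool); m[255:370,280:360]=True
m&=(T[...,2]<-.018)&(T[...,2]>-.035)&(p['depth']>0)
A=np.c_[T[m][:,:2],np.ones(m.sum())]; print('plane tool',np.linalg.lstsq(A,T[m][:,2],rcond=None)[0],np.median(W[m][:,2]))
E
```

```text
t 14.025 TCP board x,y -0.0603 -0.0062 z 0.0272 F bx,by,z 0.88 0.86 -2.09 grip 62.3 yang -2.1 M [-0.    0.02  0.03]
t 14.075 TCP board x,y -0.0603 -0.0061 z 0.0273 F bx,by,z 0.59 0.25 -2.13 grip 62.3 yang -2.1 M [0.01 0.05 0.03]
plane tool [-0.00176145 -0.01342272 -0.02487695] 0.05219101399742918
```

apply_moves([
  {"offset": [0,0,0.01],"twist": 0,"claw": 0},
  {"offset": [0,0,0.02],"twist": 0,"claw": 0},
  {"offset": [0,0,0.02],"twist": 0,"claw": 0},
])

```text
t: 14.45
tcp_pos: [0.5231, 0.0642, 0.0252]
orientation: [[0.037, 0.999, -0.0], [0.999, -0.037, 0.0], [0.0, -0.0, -1.0]]
force: [-0.5, 0.3, -3.5]
opening: 0.455
grip_force: 62.3
```

```bash
python3 st.py
```

```text
t 14.45 TCP board x,y -0.0604 -0.0063 z 0.0252 F bx,by,z -0.26 -0.52 -3.47 grip 62.3 yang -2.1 M [ 0.05  0.02 -0.02]
```

apply_moves([
  {"offset": [0,0,0.01],"twist": 0,"claw": 0},
  {"offset": [0,0,0.02],"twist": 0,"claw": 0},
  {"offset": [0,0,0.02],"twist": 0,"claw": 0},
])

```text
t: 14.82
tcp_pos: [0.5233, 0.0641, 0.0247]
orientation: [[0.036, 0.999, 0.001], [0.999, -0.036, -0.0], [-0.0, 0.001, -1.0]]
force: [-3.4, 0.0, 10.7]
opening: 0.456
grip_force: 63.7
```

```bash
python3 st.py
```

```text
t 14.825 TCP board x,y -0.0603 -0.0061 z 0.0247 F bx,by,z 0.13 -3.38 10.74 grip 63.7 yang -2.09 M [ 0.05  0.85 -0.01]
```

apply_moves([
  {"offset": [0,0,-0.015],"twist": 0,"claw": 0},
  {"offset": [0,0.02,-0.015],"twist": 0,"claw": 0},
  {"offset": [0,0.04,-0.015],"twist": 0,"claw": 0},
  {"offset": [0,0.045,-0.015],"twist": 0,"claw": 0},
  {"offset": [0,0.045,-0.015],"twist": 0,"claw": 0},
])

```text
t: 15.45
tcp_pos: [0.5276, 0.064, 0.0247]
orientation: [[0.037, 0.999, -0.0], [0.999, -0.037, 0.0], [0.0, -0.0, -1.0]]
force: [-2.3, 0.0, 1.2]
opening: 0.454
grip_force: 62.7
```

```bash
python3 st.py
```

```text
t 15.45 TCP board x,y -0.0604 -0.0018 z 0.0247 F bx,by,z 0.09 -2.26 1.24 grip 62.7 yang -2.1 M [0.01 0.3  0.  ]
```

apply_moves([
  {"offset": [0,0.007,0],"twist": 0,"claw": 0},
  {"offset": [0,0.015,0],"twist": 0,"claw": 0},
  {"offset": [0,0.015,0],"twist": 0,"claw": 0},
])

```text
t: 15.82
tcp_pos: [0.5277, 0.064, 0.0246]
orientation: [[0.037, 0.999, -0.003], [0.999, -0.037, 0.0], [-0.0, -0.003, -1.0]]
force: [-5.8, -0.9, 3.6]
opening: 0.452
grip_force: 63.0
```

```bash
python3 st.py
```

```text
t 15.825 TCP board x,y -0.0604 -0.0017 z 0.0246 F bx,by,z 1.17 -5.78 3.62 grip 63.0 yang -2.09 M [-0.    1.12 -0.03]
```

apply_moves([
  {"offset": [0,-0.02,-0.005],"twist": 0,"claw": 0},
  {"offset": [-0.04,-0.02,-0.005],"twist": 0,"claw": 0},
  {"offset": [-0.08,-0.02,-0.005],"twist": 0,"claw": 0},
  {"offset": [-0.11,-0.02,-0.005],"twist": 0,"claw": 0},
  {"offset": [-0.11,-0.02,-0.005],"twist": 0,"claw": 0},
])

```text
t: 16.45
tcp_pos: [0.5271, 0.0526, 0.0254]
orientation: [[0.037, 0.999, 0.0], [0.999, -0.037, -0.0], [-0.0, 0.0, -1.0]]
force: [0.6, -0.2, -2.8]
opening: 0.456
grip_force: 62.2
```

```bash
python3 st.py
```

```text
t 16.45 TCP board x,y -0.049 -0.0019 z 0.0254 F bx,by,z 0.2 0.63 -2.81 grip 62.2 yang -2.13 M [ 0.01  0.02 -0.03]
```

apply_moves([
  {"offset": [-0.01,0,0],"twist": 0,"claw": 0},
  {"offset": [-0.02,0,0],"twist": 0,"claw": 0},
  {"offset": [-0.03,0,0],"twist": 0,"claw": 0},
  {"offset": [-0.03,0,0],"twist": 0,"claw": 0},
])

```text
t: 16.95
tcp_pos: [0.5269, 0.0508, 0.0254]
orientation: [[0.037, 0.999, 0.001], [0.999, -0.037, 0.001], [0.001, 0.001, -1.0]]
force: [0.4, 3.7, -2.8]
opening: 0.455
grip_force: 62.3
```

```bash
python3 st.py
```

```text
t 16.95 TCP board x,y -0.0471 -0.002 z 0.0254 F bx,by,z -3.75 0.28 -2.77 grip 62.3 yang -2.11 M [ 0.88 -0.17  0.02]
```

apply_moves([
  {"offset": [-0.01,0,0],"twist": 0,"claw": 0},
  {"offset": [-0.02,0,0],"twist": 0,"claw": 0},
  {"offset": [-0.03,0,0],"twist": 0,"claw": 0},
  {"offset": [-0.04,0,0],"twist": 0,"claw": 0},
  {"offset": [-0.04,0,0],"twist": 0,"claw": 0},
  {"offset": [-0.04,0,0],"twist": 0,"claw": 0},
])

```text
t: 17.7
tcp_pos: [0.5267, 0.048, 0.0255]
orientation: [[0.037, 0.999, 0.001], [0.999, -0.037, 0.003], [0.003, 0.001, -1.0]]
force: [1.8, 10.0, -1.0]
opening: 0.454
grip_force: 62.4
```

```bash
python3 st.py
```

```text
t 17.7 TCP board x,y -0.0443 -0.002 z 0.0255 F bx,by,z -10.07 1.4 -0.97 grip 62.4 yang -2.11 M [ 1.67 -0.25  0.09]
```

apply_moves([
  {"offset": [-0.006,0,0],"twist": 0,"claw": 0},
  {"offset": [-0.012,0,0],"twist": 0,"claw": 0},
  {"offset": [-0.012,0,0],"twist": 0,"claw": 0},
  {"offset": [-0.012,0,0],"twist": 0,"claw": 0},
  {"offset": [-0.012,0,0],"twist": 0,"claw": 0},
  {"offset": [-0.012,0,0],"twist": 0,"claw": 0},
  {"offset": [-0.012,0,0],"twist": 0,"claw": 0},
  {"offset": [-0.012,0,0],"twist": 0,"claw": 0},
])

```text
t: 18.7
tcp_pos: [0.5268, 0.0471, 0.0255]
orientation: [[0.037, 0.999, 0.001], [0.999, -0.037, 0.003], [0.003, 0.001, -1.0]]
force: [1.5, 11.9, -1.0]
opening: 0.455
grip_force: 62.4
```

Run:
```python
from h import *
import runpy
p=optics.grab_frame('wrist'); runpy.run_path('st.py'); C=cam(p); W=cloud(p); s=arm.read_state()
m=np.zeros((480,640),bool); m[255:370,280:360]=True
m&=(abs(W[...,2]-.05)<.006)&(p['depth']>0)
A=np.c_[W[m][:,:2]-s['tcp_pos'][:2],np.ones(m.sum())]; print('plane',np.linalg.lstsq(A,W[m][:,2],rcond=None)[0])
p=optics.grab_frame('side'); save(p,'s7.png')
x=cv2.imread('pics/s7.png')[270:370,300:410]; cv2.imwrite('pics/s7c.png',cv2.resize(x,None,fx=5,fy=5,interpolation=cv2.INTER_CUBIC)); runpy.run_path('st.py')
```

```text
t 18.75 TCP board x,y -0.0435 -0.002 z 0.0255 F bx,by,z -12.27 1.86 -0.67 grip 62.4 yang -2.12 M [ 1.92 -0.18  0.1 ]
plane [0.01418658 0.00499901 0.05039911]
t 18.8 TCP board x,y -0.0435 -0.002 z 0.0255 F bx,by,z -11.83 0.38 -1.95 grip 62.4 yang -2.12 M [ 1.93 -0.19  0.09]
```

View pics/s7c.png

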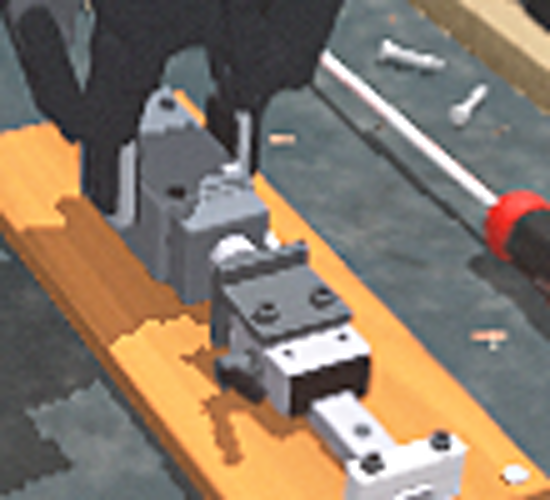

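The plunger at (235,250) bears on the striker with about 12 N, flat and straight. I'll keep holding it there.

apply_moves([
  {"offset": [0,0,0],"twist": 0,"claw": 0},
  {"offset": [0,0,0],"twist": 0,"claw": 0},
  {"offset": [0,0,0],"twist": 0,"claw": 0},
  {"offset": [0,0,0],"twist": 0,"claw": 0},
  {"offset": [0,0,0],"twist": 0,"claw": 0},
  {"offset": [0,0,0],"twist": 0,"claw": 0},
  {"offset": [0,0,0],"twist": 0,"claw": 0},
  {"offset": [0,0,0],"twist": 0,"claw": 0},
  {"offset": [0,0,0],"twist": 0,"claw": 0},
  {"offset": [0,0,0],"twist": 0,"claw": 0},
  {"offset": [0,0,0],"twist": 0,"claw": 0},
  {"offset": [0,0,0],"twist": 0,"claw": 0},
  {"offset": [0,0,0],"twist": 0,"claw": 0},
  {"offset": [0,0,0],"twist": 0,"claw": 0},
  {"offset": [0,0,0],"twist": 0,"claw": 0},
  {"offset": [0,0,0],"twist": 0,"claw": 0},
  {"offset": [0,0,0],"twist": 0,"claw": 0},
  {"offset": [0,0,0],"twist": 0,"claw": 0},
  {"offset": [0,0,0],"twist": 0,"claw": 0},
  {"offset": [0,0,0],"twist": 0,"claw": 0},
])

```text
t: 21.3
tcp_pos: [0.5267, 0.0471, 0.0255]
orientation: [[0.037, 0.999, 0.001], [0.999, -0.037, 0.003], [0.003, 0.001, -1.0]]
force: [2.2, 12.0, -1.2]
opening: 0.453
grip_force: 62.4
```

apply_moves([
  {"offset": [0,0,0],"twist": 0,"claw": 0},
  {"offset": [0,0,0],"twist": 0,"claw": 0},
  {"offset": [0,0,0],"twist": 0,"claw": 0},
  {"offset": [0,0,0],"twist": 0,"claw": 0},
  {"offset": [0,0,0],"twist": 0,"claw": 0},
  {"offset": [0,0,0],"twist": 0,"claw": 0},
  {"offset": [0,0,0],"twist": 0,"claw": 0},
  {"offset": [0,0,0],"twist": 0,"claw": 0},
  {"offset": [0,0,0],"twist": 0,"claw": 0},
  {"offset": [0,0,0],"twist": 0,"claw": 0},
])

```text
t: 22.55
tcp_pos: [0.5267, 0.0472, 0.0255]
orientation: [[0.037, 0.999, 0.001], [0.999, -0.037, 0.003], [0.003, 0.001, -1.0]]
force: [0.7, 12.7, -0.9]
opening: 0.461
grip_force: 62.4
```

```bash
python3 st.py; python3 -c "
from bench import arm
s=arm.read_state()
if 8<s['force'][1]<16: print(arm.hand_in())"
```

```text
t 22.55 TCP board x,y -0.0435 -0.002 z 0.0255 F bx,by,z -12.71 0.18 -0.94 grip 62.4 yang -2.12 M [ 1.95 -0.25  0.1 ]
the job is handed in; nothing more can be done
None
```

The job is handed in (no verdict returned): the drawer is out to its stop, and the gripped switch lies along the fence, held against the striker at about 12 N with the plunger roughly half in, steady for over 3 s.

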